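Seal the helium filling head

TASK

The cover of the helium filling head sits on a fresh gasket with its four cap nuts only finger-tight. Take the T-handled box spanner from its stand and tighten the nuts clockwise in cross order, in two rounds: first bring each nut about half way (roughly 30 degrees of turn), then in the second round pull each one home to its stop, without ramming the spanner down or hauling on it once a nut has stopped. Keep your fingers off the filling head, leave the things lying round it where they are, and finally stand the spanner upright and fully down in its stand again.

Things in the scene. Friction and masses are not known exactly. Their poses are not given: they have to be found in the camera images.
- filler: helium filling head, screwed down: dark foot plate 150x190 mm, cast bowl, and on a thin rubber gasket a light metal cover 156 mm across whose top is 53 mm above the worktop; dial gauge on its +y side, hose barb on its +x side, low brass outlet with a black plug at the centre of the cover (67 mm high). Origin: centre of the underside.
- cap_1 (a point): tip of the dome of cap nut 1 (71 mm above the worktop). The four nuts stand on a circle of radius 56 mm round the cover's centre, numbered counter-clockwise seen from above, so 1 is opposite 3 and 2 opposite 4. Each is a hexagon 19 mm across flats and 9 mm high on a thin washer, with a round dome on it; tip 16 mm above the washer. How the hexagons are clocked is different each time and not measured.
- cap_2 (a point): tip of the dome of cap nut 2, as cap_1. A spanner that rides on a nut's corners has its foot about 7 mm below the tip; turned until the flats match (every 60 degrees, about 8 degrees of play either way) it drops on down to 16 mm below the tip. Be over 12 mm down before you pull, or it slips off. Touching down faster than about 50 mm/s bruises the nut.
- cap_3 (a point): tip of the dome of cap nut 3, opposite cap_1.
- cap_4 (a point): tip of the dome of cap nut 4, opposite cap_2.
- nut_1 (a joint): turn of cap nut 1 in rad, growing clockwise seen from above: 0 to 0.15 at the start (finger-tight), half way near 0.55, hard stop at 1.1 (home: over 1.02). Turning it takes 0.12 N m, rising to 0.19 N m at the stop; it stays where it is left and can be backed off to -0.3. More than about twice that torque counts as overtightening (80 N of contact force between spanner and head, all contacts added up).
- nut_2 (a joint): turn of cap nut 2, as nut_1.
- nut_3 (a joint): turn of cap nut 3, as nut_1.
- nut_4 (a joint): turn of cap nut 4, as nut_1.
- spanner: T-handled steel box spanner, upright, 97 mm tall, 0.3 kg. Origin: centre of its foot, z up the shank. Foot: hexagonal socket, 20.6 mm across flats inside, 21 mm deep, 31 mm over its outer corners, two flats square to y. Top: dark hub centred 84 mm above the foot, 28 mm along x, 18 mm across its flat sides (along y: grip it there, about 60 N), 26 mm high; round bar 9 mm thick, 116 mm long, through it along x.
- spanner_stand: fixed stand for the spanner: black cup on a dark round foot 92 mm across. Origin: centre of the underside. The cup is 34 mm wide inside, its floor 12 mm and its flared rim (about 45 mm wide) 50 mm above the worktop. The spanner starts standing on the cup's floor, turned any way up to 70 degrees.
- sticker_roll: white roll of blank stickers, 66 mm across, 30 mm high, lying flat. A bystander. Origin: centre of the underside.
- marker_black: white marker pen with a black cap, 19x135x21 mm, lying. A bystander. Origin: centre of the underside.
- balloon_weight_2: gold foil-wrapped balloon weight, 45 mm wide, 46 mm high. A bystander. Origin: centre of the underside.

How it is judged:
By the outcome, as a careful person would: the job done as asked, in the order asked, and still so for the second after the job is handed in, with the robot touching nothing.
It also fails if it takes over 72 s, if anything falls off the work surface, if the arm or the gripper's body presses on something with over 40 N, if the wrist force passes 120 N, or if a joint passes its speed limit or range.

ROBOT

A 6-joint arm with a two-finger parallel gripper is mounted at the origin on a cart in front of the work surface, level with it; the furniture and walls round the work are solid. World frame = base frame: x ahead of the robot, y to its left, z up, the work surface at z = 0. Lengths are in mm, angles in rad, forces in N, time in s.
With the tool pointing down it reaches from about 325 to 875 mm from the base axis. Payload 4.4 kg.
Tool frame: the origin (TCP) lies on the centre line of the jaws, within the pads' length; the fingertips stand ahead of it and the grasp point (between the pads) lies 6 mm ahead of it (ctrl.tcp_to_tips is the z of the fingertips in the tool frame, in mm); z points along the fingers, y is the line along which they close (so a half turn about z gives the same grasp; the last joint's range is limited). The gripper opens to 85 mm and grips with 20 to 120 N. Pads are 22 mm wide; open, the fingers measure 114 mm over their backs; the gripper's body (76 mm by 85 mm) begins 54 mm behind the grasp point. The pads swing forward as they close: fully open they stand 13 mm farther back than shut.
Start: joints at [1.113, 0.207, 1.542, -0, 1.393, -0.15], TCP at [173.665, 548.15, 256.282] pointing down, gripper open.
Joint ranges: [-2.73, 2.73], [-0.86, 2.22], [0.23, 2.46], [-1.11, 4.25], [0.08, 2.63], [-2.82, 2.82]. Speed limits (rad/s): [2.79, 2.79, 3.14, 3.14, 3.14, 3.14].

INTERFACE

Orientations are given as a 3x3 rotation matrix whose columns are the frame's x, y, z axes.
In Python, from plant import ctrl, sensors, optics gives the robot as it stands. Calls block until the motion is done:
- ctrl.move_ptp(position, orientation): joint-space move of the TCP to a pose.
- ctrl.move_l(position, rot=None, vel=150, threshold=None): straight line of the TCP; rot=None keeps the orientation; vel is the mean speed in mm/s. With threshold (N) it stops when the force on the tool has changed by that much, and returns True; else False.
- ctrl.set_joints(angles): joint-space move.
- ctrl.gripper_to(opening, force=None): finger opening in mm; force is the grip in N (None keeps the last); returns when the fingers have stopped.
- ctrl.hold(seconds).
- ctrl.solve_ik(position, orientation): joint angles nearest the present ones, or None.
- sensors.read_state(): the state.
- optics.grab_frame(name): name is "side" or "top" or "wrist"; returns (picture, depth): 384x512x3 uint8, red, green, blue; 384x512 float32, mm along the optical axis (not along the pixel's ray), 0 where there is no reading.
- optics.camera_params(name): a dict with "mtx" (3x3 intrinsics, pixels), "R" (3x3) and "t" (3): a world point X has camera coordinates R X + t; the wrist camera has in their place "T_tool_cam" (4x4, takes a point from camera to tool coordinates, whose origin is the TCP and whose axes are the flange's). Camera axes: x right, y down, z forward; pixel columns grow to the right and rows downward; lengths in mm; the calibration is good to about 2 mm. A picture is of the moment at which its call begins: read the wrist's pose just before it. camera_params takes no time and is no camera call.
A pose or a line that the arm cannot do raises ctrl.MotionError and nothing moves.
- ctrl.finish_job(): hands the job in, once; it reports no verdict.
The state is a dict: "t": time; "q": joint angles; "qvel": joint speeds; "tau": joint torques, N m; "eef_pos": TCP position; "eef_rot": TCP orientation; "force": force on the tool from outside, world axes, zero at the start; "wrist_torque": the same for the moment, N m; "grip_width": finger opening in mm.
Only numpy, scipy, OpenCV 4.12 (cv2) and the standard library are available. Lean on these libraries where they do the work, as an engineer would, in place of code of your own. Each camera call takes 0.05 s, during which the arm holds its last target. There are 200 camera calls.

## Working session

There is one attempt and no reset: what is moved stays moved. The work goes in short steps, each a Python script; the robot and the scene stay as the last script left them, time stands still between calls to the robot, and variables do not carry over. Pictures are saved under pics/ and viewed, on a budget of 10 in all, crops included, one or two more only if the job needs it, and the job is handed in when it is done.

```bash
ls; mkdir -p pics; python3 - <<'E'
from plant import ctrl, sensors, optics
import cv2,numpy as np
s=sensors.read_state(); print(s, ctrl.tcp_to_tips)
for n in("top","side"):
    im,d=optics.grab_frame(n); cv2.imwrite(f"pics/{n}0.png",im[:,:,::-1]); np.save(f"pics/{n}0.npy",d)
    print(n,optics.camera_params(n))
print(optics.camera_params("wrist"))
E
```

```text
pics
{'t': 0.0, 'q': array([ 1.11349346e+00,  2.07461194e-01,  1.54298557e+00,  1.22783366e-05,
        1.39348766e+00, -1.50509509e-01]), 'qvel': array([ 0.00148663, -0.00060287, -0.0008943 ,  0.00099212,  0.00108792,
       -0.00043413]), 'tau': array([ 3.90947216e-04, -3.83014333e+01, -2.91603988e+01, -2.09214500e-04,
        1.00242096e-02,  1.38325498e-05]), 'eef_pos': array([173.34722961, 547.50274525, 255.08731118]), 'eef_rot': array([[-9.53306039e-01,  3.02004148e-01, -1.04480185e-03],
       [ 3.02005737e-01,  9.53303804e-01, -2.09580252e-03],
       [ 3.63072526e-04, -2.31347735e-03, -9.99997258e-01]]), 'force': array([-0.32603917, -0.26521238, -0.29712845]), 'wrist_torque': array([0.06399231, 0.05139155, 0.0660135 ]), 'grip_width': 85.16853925305901} 25.0
top {'mtx': array([[468.54849215,   0.        , 253.67301635],
       [  0.        , 468.54849215, 191.94333397],
       [  0.        ,   0.        ,   1.        ]]), 'R': array([[-0.00397901, -0.99977656, -0.02076025],
       [-0.98412239,  0.00759891, -0.17732844],
       [ 0.17744657,  0.01972504, -0.98393274]]), 't': 
[... 250 characters left out ...]
.39787108, -0.00592782],
       [-0.26727245, -0.60511104, -0.74993737],
       [ 0.2947914 ,  0.68959353, -0.66148227]]), 't': array([-534.86576262,  195.88322549, 1284.21920202])}
{'mtx': array([[276.68319212,   0.        , 254.81848614],
       [  0.        , 276.68319212, 192.97690984],
       [  0.        ,   0.        ,   1.        ]]), 'T_tool_cam': array([[-5.56291999e-04, -9.55153258e-01, -2.96111370e-01,
         7.51554323e+01],
       [ 9.99999581e-01, -3.16124534e-04, -8.58948399e-04,
        -1.01436347e+00],
       [ 7.26819293e-04, -2.96111724e-01,  9.55153034e-01,
        -1.16373336e+02],
       [ 0.00000000e+00,  0.00000000e+00,  0.00000000e+00,
         1.00000000e+00]])}
```

View pics/top0.png

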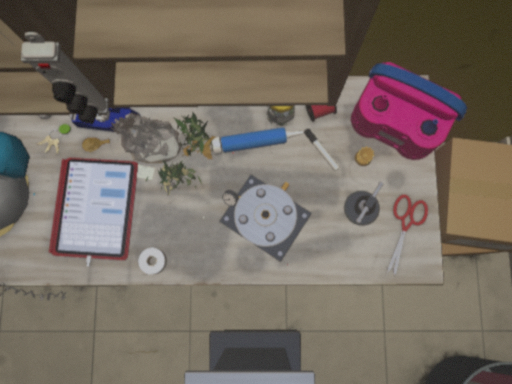

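The top view shows the head at about (265,214), with its gauge at (229,198). The stand and spanner are at (362,208), the roll at (151,261), the marker at (322,150) and the gold weight at (365,157). Next I'll take closer wrist views.

```bash
cat > h.py <<'E'
from plant import ctrl, sensors, optics
import cv2,numpy as np
def down(yaw):  # tool z down, tool x at yaw
    c,s=np.cos(yaw),np.sin(yaw); return np.array([[c,s,0],[s,-c,0],[0,0,-1.]])
def cam(n,s=None):
    p=optics.camera_params(n)
    if n!="wrist": return p["mtx"],p["R"],p["t"]
    T=p["T_tool_cam"]; Rw=s["eef_rot"]@T[:3,:3]; tw=s["eef_rot"]@T[:3,3]+s["eef_pos"]
    return p["mtx"],Rw.T,-Rw.T@tw
def ray_z(c,u,v,z):   # world point on plane z
    K,R,t=c; C=-R.T@t; d=R.T@np.linalg.inv(K)@np.array([u,v,1.]); return C+d*(z-C[2])/d[2]
def proj(c,X):
    K,R,t=c; x=K@(R@np.asarray(X,float)+t); return x[:2]/x[2]
def cloud(c,d):
    K,R,t=c; v,u=np.mgrid[:384,:512]; P=np.stack([(u-K[0,2])/K[0,0]*d,(v-K[1,2])/K[1,1]*d,d],-1)
    return (P-t)@R
def tilt(s): return s["eef_rot"]
E
python3 - <<'E'
from h import *
c=cam("top")
for n,u,v,z in(("fill",265,214,60),("stand",362,208,0),("hub",375,190,90)): print(n,ray_z(c,u,v,z))
f=ray_z(c,265,214,60); st=ray_z(c,362,208,0)
for n,p in(("w1",f),("w2",st)):
    az=np.arctan2(p[1],p[0])
    ctrl.move_ptp([p[0]-80*np.cos(az)*0-10,p[1],330],down(np.pi)); ctrl.hold(.3)
    s=sensors.read_state(); im,d=optics.grab_frame("wrist")
    cv2.imwrite(f"pics/{n}.png",im[:,:,::-1]); np.savez(f"pics/{n}.npz",d=d,p=s["eef_pos"],R=s["eef_rot"],im=im)
    print(s["t"],s["q"],s["eef_pos"])
a=cv2.imread("pics/w1.png");b=cv2.imread("pics/w2.png")
cv2.imwrite("pics/w12.png",cv2.resize(np.hstack([a[:,60:452],b[:,60:452]]),None,fx=1.02,fy=1.02))
E
```

```text
fill [530.53474433 -41.65787776  60.        ]
stand [ 552.43858888 -293.48031435    0.        ]
hub [ 583.18869001 -307.59406643   90.        ]
2.8417 [-2.44984451e-01  4.42602212e-02  1.57118101e+00  2.90438592e-05
  1.52623708e+00 -1.81645876e+00] [520.54088823 -41.27666518 329.95098821]
4.1833 [-6.34199781e-01  2.49381725e-01  1.33778823e+00  1.21634696e-04
  1.55397964e+00 -2.20686442e+00] [ 542.81675043 -292.22597342  330.35741004]
```

View pics/w12.png

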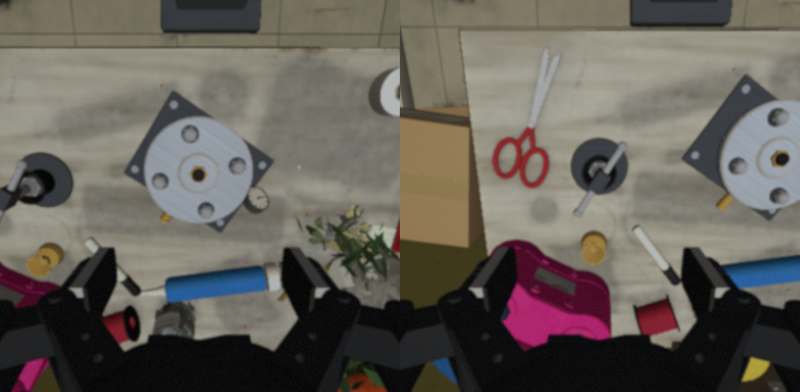

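Left half: the four nuts lie round the outlet at (198,173), at (190,133), (237,166), (206,210) and (158,180). The gauge is at (258,198) and the barb at (165,217). Right half: the spanner's bar runs from (622,147) to (578,213). I'll now fit its pose from depth and take low views.

```bash
cat >> h.py <<'E'
def snap(n):
    s=sensors.read_state(); im,d=optics.grab_frame("wrist")
    cv2.imwrite(f"pics/{n}.png",im[:,:,::-1]); np.savez(f"pics/{n}.npz",d=d,p=s["eef_pos"],R=s["eef_rot"],im=im); return s,im,d
def load(n):
    z=np.load(f"pics/{n}.npz"); s=dict(eef_pos=z["p"],eef_rot=z["R"]); return s,z["im"],z["d"]
def barfit(s,d,near):
    P=cloud(cam("wrist",s),d); m=(d>0)&(P[...,2]>80)&(P[...,2]<125)&(np.hypot(P[...,0]-near[0],P[...,1]-near[1])<90)
    Q=P[m]; r=cv2.minAreaRect(Q[:,:2].astype(np.float32)); w=np.linalg.svd(Q[:,:2]-Q[:,:2].mean(0),full_matrices=False)[2][0]
    return Q,r,np.degrees(np.arctan2(w[1],w[0]))
E
python3 - <<'E'
from h import *
s,im,d=load("w2")
Q,r,a=barfit(s,d,(552,-293)); print(len(Q),r,a,np.percentile(Q[:,2],[5,50,95,100]),Q.mean(0))
x,y=r[0]
# low look at spanner: camera ~ above hub: TCP offset so hub is in view centre
ctrl.move_ptp([x+20,y,190],down(np.pi)); ctrl.hold(.3)
s,im,d=snap("w3"); print(s["t"],s["eef_pos"])
Q,r,a=barfit(s,d,(x,y)); print(len(Q),r,a,np.percentile(Q[:,2],[5,50,95,100]),Q.mean(0))
h=Q[Q[:,2]>104]; print("hubtop",h.mean(0) if len(h) else 0,cv2.minAreaRect(h[:,:2].astype(np.float32)))
ctrl.move_ptp([530,-42,190],down(np.pi)); ctrl.hold(.3)
s,im,d=snap("w4");print(s["t"],s["eef_pos"])
a=cv2.imread("pics/w3.png");b=cv2.imread("pics/w4.png")
cv2.imwrite("pics/w34.png",cv2.resize(np.hstack([a[:,60:452],b[:,60:452]]),None,fx=1.02,fy=1.02))
E
```

```text
823 ((553.5033569335938, -293.4891052246094), (17.9291934967041, 114.90946960449219), 56.922420501708984) -33.074797342308585 [ 95.15770576  99.46150338 108.28139706 109.53949163] [ 551.06996488 -292.68344162  101.3816677 ]
5.1583 [ 574.38340594 -294.3434839   192.5770047 ]
2219 ((553.6653442382812, -293.1336669921875), (18.1008243560791, 114.86337280273438), 57.0886116027832) -33.066197203052326 [ 95.4676277   99.44370942 108.21416629 109.74501684] [ 550.25439548 -291.82833238  101.571627  ]
hubtop [ 553.27428915 -293.25729852  107.45061938] ((553.9722290039062, -293.3005065917969), (18.076086044311523, 28.163089752197266), 57.392555236816406)
6.5083 [530.32043573 -43.06333767 189.93583768]
```

View pics/w34.png

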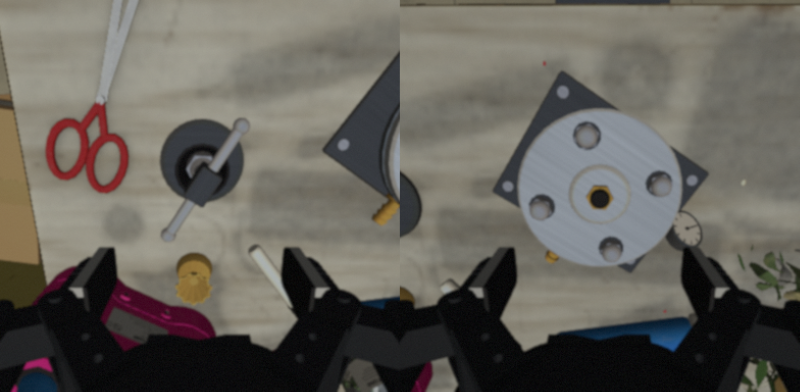

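The spanner fits at (553.7, -293.2) with its bar at -33.1°, and the w3 view agrees with w2. In the right half of w34 the nuts are at (587,135), (659,183), (611,249) and (541,207). Next I'll measure them and rectify each hexagon.

```bash
python3 - <<'E'
from h import *
from scipy.optimize import least_squares
s,im,d=load("w4"); c=cam("wrist",s); P=cloud(c,d)
# cover rim + nut blobs
m=(d>0)&(P[...,2]>59)&(P[...,2]<76)&(np.hypot(P[...,0]-530,P[...,1]+42)<75)
n,l,st,ce=cv2.connectedComponentsWithStats(m.astype(np.uint8))
N=[]
for i in range(1,n):
    if st[i,4]>100:
        q=P[l==i]; N.append((cv2.minEnclosingCircle(q[:,:2].astype(np.float32)),q.mean(0),q[:,2].max(),st[i,4])); print(N[-1],ce[i])
E2=[p for p in N if np.hypot(*(p[1][:2]-np.mean([q[1][:2] for q in N],0)))>30]
XY=np.array([p[0][0] for p in E2]); C0=XY.mean(0)
f=lambda p:(np.array([[p[0]+56*np.cos(p[2]+k*np.pi/2),p[1]+56*np.sin(p[2]+k*np.pi/2)] for k in range(4)])-S).ravel()
o=np.argsort(np.arctan2(*(XY-C0).T[::-1])); S=XY[o]
r=least_squares(f,[*C0,np.arctan2(*(S[0]-C0)[::-1])]); print(r.x,r.fun)
T=f(r.x).reshape(4,2)+S; np.save("caps.npy",T); print(T)
# orthophotos at z=64 (hex top)
tiles=[]
for x,y in T:
    g=np.linspace(-16,16,300); X,Y=np.meshgrid(x+g[::-1],y+g[::-1],indexing="ij") # row=-x, col=-y
    W=np.stack([X,Y,np.full_like(X,64)],-1); K,R,t=c; q=(W@R.T+t)@K.T; uv=(q[...,:2]/q[...,2:]).astype(np.float32)
    t_=cv2.remap(im,uv[...,0],uv[...,1],cv2.INTER_CUBIC); tiles.append(cv2.normalize(t_,None,0,255,cv2.NORM_MINMAX))
cv2.imwrite("pics/nuts.png",np.vstack([np.hstack(tiles[:2]),np.hstack(tiles[2:])])[:,:,::-1])
E
```

```text
(((476.2080078125, -54.963321685791016), 10.554094314575195), array([475.65276953, -54.84247384,  66.98071908]), np.float64(71.21446596374355), np.int32(431)) [242.34802784 132.94663573]
(((519.9542846679688, 10.738332748413086), 10.76455307006836), array([518.41825592,   9.52721564,  66.56624005]), np.float64(70.65260698066724), np.int32(390)) [315.02820513 181.45384615]
(((531.104248046875, -44.28233337402344), 12.280810356140137), array([529.83395256, -44.05164264,  64.25764415]), np.float64(67.47009892041392), np.int32(466)) [255.1888412  192.96566524]
(((541.8465576171875, -98.64997863769531), 10.764166831970215), array([540.31270003, -97.48316852,  66.51300184]), np.float64(70.86224613515854), np.int32(368)) [197.08423913 204.70923913]
(((585.4915161132812, -32.85889434814453), 10.761015892028809), array([583.07680556, -33.11413194,  66.35306352]), np.float64(71.31699805547377), np.int32(329)) [266.6231003  246.29787234]
[530.87509155 -43.93346548  -2.94304381] [-0.23273166 -0.01596967  0.07435981 -0.18330224  0.28339084 -0.02874526
 -0.12501899  0.22801717]
[[475.97527615 -54.97929135]
 [541.92091743 -98.83328088]
 [585.77490695 -32.88763961]
 [519.82926568  10.96634992]]
```

View pics/nuts.png

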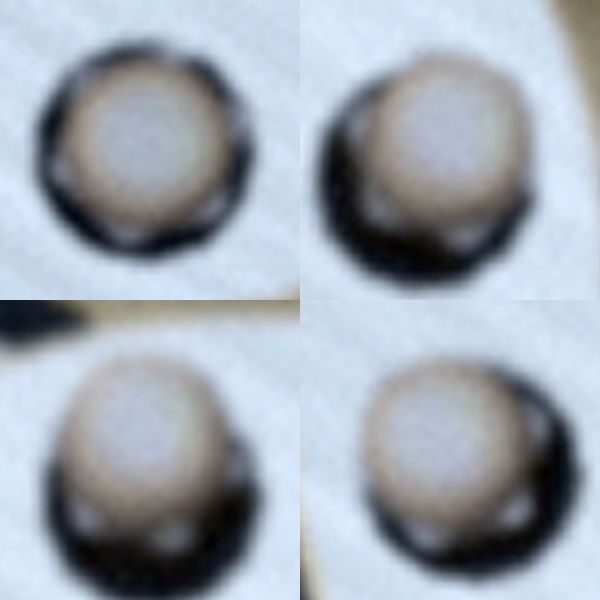

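The bright patches are the hex corners. Read by eye, the corner angles in world (mod 60°) are about 48, 9, 15 and 47 for nuts 0 to 3. I'll check those numerically, then grasp the spanner.

```bash
python3 - <<'E'
from h import *
s,im,d=load("w4"); c=cam("wrist",s); K,R,t=c; T=np.load("caps.npy")
g=cv2.cvtColor(im,cv2.COLOR_RGB2GRAY)
for k,(x,y) in enumerate(T):
    a=np.radians(np.arange(0,360,2.)); pr=0
    for r in (8.8,9.3,9.8):
        W=np.stack([x+r*np.cos(a),y+r*np.sin(a),np.full_like(a,64)],-1); q=(W@R.T+t)@K.T; uv=(q[:,:2]/q[:,2:]).astype(np.float32)
        pr=pr+cv2.remap(g,uv[:,:1],uv[:,1:],cv2.INTER_CUBIC).ravel().astype(float)
    cw=c[1].T@-c[2]; vis=np.cos(a-np.arctan2(cw[1]-y,cw[0]-x)); 
    for th in (-.2,.3): 
        m=vis>th; p=pr-np.convolve(np.r_[pr[-15:],pr,pr[:14]],np.ones(30)/30,'valid')[:180]
        print(k,th,np.degrees(np.angle((p*np.exp(6j*a))[m].sum()))/6%60, end=' | ')
    print()
x,y=553.75,-293.2; yaw=np.radians(180-33.1)
ctrl.move_ptp([x,y,160],down(yaw)); ctrl.move_l([x,y,102],vel=100); ctrl.hold(.2)
s0=sensors.read_state(); ctrl.gripper_to(10,60); ctrl.hold(.2); s=sensors.read_state()
print(s["t"],s0["eef_pos"],s["eef_pos"],s["grip_width"],s["force"],s["wrist_torque"],s["q"])
t=s["t"]; ctrl.move_l([x,y,175],vel=150); s=sensors.read_state(); print("lift dt",s["t"]-t,s["eef_pos"],s["force"],s["wrist_torque"])
E
```

```text
0 -0.2 44.88261350428256 | 0 0.3 44.45482094747942 | 
1 -0.2 13.138360934901208 | 1 0.3 10.797509297527462 | 
2 -0.2 16.673002619114623 | 2 0.3 17.115480730593386 | 
3 -0.2 45.237229429484024 | 3 0.3 45.71072335492818 | 
9.3167 [ 554.34640008 -293.68647386  103.05932065] [ 553.87084208 -293.06419936  102.0730523 ] 17.17533028908825 [0.64657666 1.14615202 1.08976735] [ 0.20422284 -0.07749281  0.00020753] [-6.24811172e-01  4.71341034e-01  1.53237836e+00  3.28856571e-04
  1.13781163e+00 -1.61802746e+00]
lift dt 0.6332999999999984 [ 552.87180361 -292.73955477  173.77983297] [-0.10101642  0.09237775 -4.08339191] [ 0.03584837  0.00163973 -0.02094429]
```

```bash
cat >> h.py <<'E'
T=np.load("caps.npy"); OFF=90.07; TIP=71.
def st(): return sensors.read_state()
def yaw_of(s): return np.degrees(np.arctan2(s["eef_rot"][1,0],s["eef_rot"][0,0]))
def insert(k,deg):
    x,y=T[k]; R=down(np.radians(deg))
    ctrl.move_ptp([x,y,OFF+TIP+12],R); ctrl.hold(.25)
    e=st()["eef_pos"]-[x,y,OFF+TIP+12]; p=[x-e[0]*.0,y-e[1]*.0,OFF+TIP+4]
    ctrl.move_l(p,R,vel=60); b=st()
    hit=ctrl.move_l([x,y,OFF+TIP-14.8],R,vel=25,threshold=12); ctrl.hold(.1)
    s=st(); dep=TIP-(s["eef_pos"][2]-OFF)
    print(f"nut{k} yaw {yaw_of(s):.1f} hit {hit} depth {dep:.2f} err {e.round(2)} F {(s['force']-b['force']).round(1)} t {s['t']:.2f}")
    return hit,dep
def turn(steps,limit,b=None):   # clockwise steps in deg; stop when torque z exceeds limit
    b=b or st(); q=b["q"].copy(); log=[]
    for a in steps:
        q[5]+=np.radians(a); ctrl.set_joints(q); s=st(); tz=s["wrist_torque"][2]-b["wrist_torque"][2]
        log.append((round(yaw_of(s),1),round(tz,3),round(s["t"]-b["t"],2)))
        if tz>limit: break
    s=st(); print(log,"F",(s["force"]-b["force"]).round(1),"z",s["eef_pos"][2].round(2)); return tz
def up(k):
    x,y=T[k]; ctrl.move_l([x,y,OFF+TIP+10],vel=120)
E
python3 - <<'E'
from h import *
ctrl.move_l([540,-150,178],vel=400)
hit,dep=insert(0,106.3)
if dep>12.5: print(turn([5,5,5],.3))
E
```

```text
nut0 yaw 106.3 hit False depth 14.83 err [ 0.53 -0.76  0.09] F [ 0.3  0.3 -2.1] t 12.81
[(np.float64(101.4), np.float64(0.016), 0.25), (np.float64(96.5), np.float64(-0.021), 0.5), (np.float64(91.5), np.float64(-0.002), 0.75)] F [0.5 3.3 1.4] z 146.2
-0.0021929479086544735
```

```bash
python3 - <<'E'
from h import *
for i in range(2):
    ctrl.hold(.1); s=st(); print(s["wrist_torque"].round(3),s["force"].round(2),yaw_of(s),s["tau"][5].round(4),s["t"])
q=s["q"].copy()
for i in range(3):
    q[5]+=np.radians(5); ctrl.set_joints(q); s=st(); print(yaw_of(s).round(1),s["wrist_torque"].round(3),s["force"].round(2),s["tau"][5].round(4),s["t"])
ctrl.hold(.15); s=st(); print(s["wrist_torque"].round(3),s["force"].round(2),s["tau"][5].round(4),s["eef_pos"].round(2))
im,d=optics.grab_frame("wrist"); cv2.imwrite("pics/t1.png",im[:,:,::-1])
E
```

```text
[1.007 0.012 0.015] [ 0.33  4.3  -3.74] 91.44764046485996 0.0166 13.6583
[ 1.08  -0.033  0.071] [ 0.4   4.09 -4.22] 91.38908407157894 0.0278 13.7583
86.5 [ 1.051  0.017 -0.007] [ 0.72  4.95 -3.19] 0.1077 14.0083
81.6 [1.125 0.015 0.04 ] [ 0.22  4.53 -2.95] 0.1113 14.2583
76.6 [1.21  0.055 0.013] [-0.66  5.43 -2.5 ] 0.1158 14.5083
[1.182 0.063 0.042] [ 0.09  4.53 -3.  ] 0.0479 [475.79 -54.29 146.21]
```

View pics/t1.png

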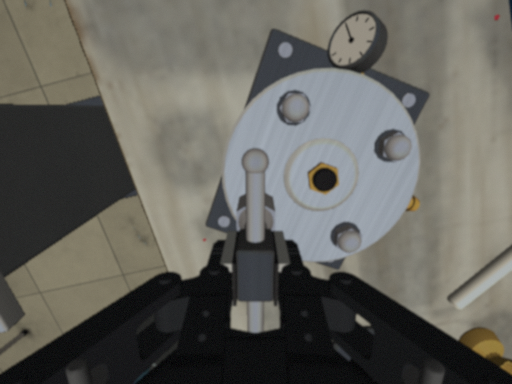

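The bar has turned with the tool and the socket is still seated on nut 0. The torque reading is weak, so I'll finish this half turn, go to the opposite nut, and check nut 0's new clocking from there.

```bash
cat >> h.py <<'E'
def hexang(s,im,k,rs=(8.8,9.3,9.8),th=-.2):
    K,R,t=cam("wrist",s); g=cv2.cvtColor(im,cv2.COLOR_RGB2GRAY); a=np.radians(np.arange(0,360,2.)); pr=0; x,y=T[k]
    for r in rs:
        W=np.stack([x+r*np.cos(a),y+r*np.sin(a),np.full_like(a,64)],-1); q=(W@R.T+t)@K.T; uv=(q[:,:2]/q[:,2:]).astype(np.float32)
        pr=pr+cv2.remap(g,uv[:,:1],uv[:,1:],cv2.INTER_CUBIC).ravel().astype(float)
    C=-R.T@t; m=np.cos(a-np.arctan2(C[1]-y,C[0]-x))>th
    p=pr-np.convolve(np.r_[pr[-15:],pr,pr[:14]],np.ones(30)/30,'valid')[:180]
    return np.degrees(np.angle((p*np.exp(6j*a))[m].sum()))/6%60
def ortho(s,im,k):
    K,R,t=cam("wrist",s); x,y=T[k]; g=np.linspace(-16,16,300)
    X,Y=np.meshgrid(x+g[::-1],y+g[::-1],indexing="ij"); W=np.stack([X,Y,np.full_like(X,64)],-1)
    q=(W@R.T+t)@K.T; uv=(q[...,:2]/q[...,2:]).astype(np.float32)
    return cv2.normalize(cv2.remap(im,uv[...,0],uv[...,1],cv2.INTER_CUBIC),None,0,255,cv2.NORM_MINMAX)[:,:,::-1]
E
python3 - <<'E'
from h import *
turn([5.3],.5); up(0)
x,y=T[2]; ctrl.move_ptp([x,y,OFF+TIP+12],down(np.radians(76))); ctrl.hold(.25)
s,im,d=snap("c0"); print(s["t"],[proj(cam("wrist",s),[*T[k],64]).round() for k in range(4)])
for k in (0,1,3): print(k,hexang(s,im,k),hexang(s,im,k,th=.3))
cv2.imwrite("pics/c0n.png",np.hstack([ortho(s,im,0),ortho(s,im,3)]))
E
```

```text
[(np.float64(71.5), np.float64(-0.015), 0.25)] F [ 0.8 -0.7  1.2] z 146.21
16.0917 [array([144., 248.]), array([227., 273.]), array([256., 197.]), array([166., 167.])]
0 11.202871582296657 16.693451837442915
1 8.708632422715922 8.84847384629681
3 44.96053635177027 46.84595557414358
```

View pics/c0n.png

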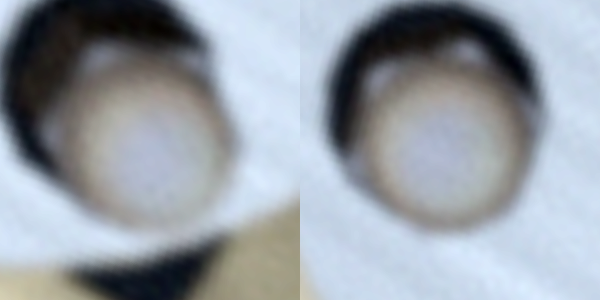

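The measured clocking moved from about 46° to between 11° and 17°, where a half turn predicts 19°. So nut 0 was driven. I'll finish round 1 on nuts 2, 1 and 3.

```bash
sed -i 's/round(s\["t"\]-b\["t"\],2)))/round(s["tau"][5],3),round(np.degrees(q[5]-s["q"][5]),2)))/; s/log.append((round(yaw_of(s),1),round(tz,3)/log.append((round(float(yaw_of(s)),1),round(float(tz),3)/' h.py
python3 - <<'E'
from h import *
for k,a in ((2,76.3),(1,70),(3,106)):
    hit,dep=insert(k,a)
    if dep<12.5: print("STOP"); break
    turn([8,9,9,9],.45); up(k)
print(st()["t"])
E
```

```text
nut2 yaw 76.3 hit True depth 9.96 err [0.02 0.01 0.06] F [1.7 1.8 0. ] t 17.57
STOP
17.575
```

```bash
python3 - <<'E'
from h import *
for dz in (-11.5,-13,-14.8):
    hit=ctrl.move_l([*T[2],OFF+TIP+dz],vel=20,threshold=15); ctrl.hold(.1); s=st()
    print(hit,TIP+OFF-s["eef_pos"][2],s["force"].round(1),s["wrist_torque"].round(2),s["eef_pos"][:2]-T[2],s["t"])
    if hit: break
E
```

```text
False 11.977038911450762 [ 0.7  2.4 -2.7] [ 0.62 -0.29  0.01] [-0.18854578  0.47266933] 17.925
False 13.227295636661552 [ 1.7  4.7 -2.9] [ 0.9  -0.18  0.07] [-0.16148017  0.32517977] 18.275
False 14.892651302656816 [ 0.1  5.2 -2.2] [ 1.06 -0.02  0.08] [-0.11494204  0.25046136] 18.625
```

```bash
sed -i 's/^T=np.load("caps.npy")/T=np.load("caps.npy")+[0,.5]/; s/threshold=12/threshold=20/' h.py
python3 - <<'E'
from h import *
turn([8,9,9,9],.45); up(2)
for k,a in ((1,70),(3,106)):
    hit,dep=insert(k,a)
    if dep<12.5: print("STOP"); break
    turn([8,9,9,9],.45); up(k)
print(st()["t"])
E
```

```text
[(68.3, -0.108, np.float64(0.091), np.float64(-0.02)), (59.3, -0.02, np.float64(0.067), np.float64(-0.02)), (50.3, -0.098, np.float64(0.073), np.float64(-0.02)), (41.3, -0.074, np.float64(0.075), np.float64(-0.02))] F [ 1.7  1.6 -0.7] z 145.96
nut1 yaw 70.0 hit False depth 14.87 err [ 0.31  0.55 -0.12] F [-0.1  1.2 -0.3] t 22.26
[(62.2, 0.044, np.float64(0.123), np.float64(0.18)), (53.3, 0.057, np.float64(0.075), np.float64(0.27)), (44.3, 0.102, np.float64(0.081), np.float64(0.32)), (35.3, 0.09, np.float64(0.044), np.float64(0.34))] F [0.5 3.9 2.3] z 146.21
nut3 yaw 106.0 hit False depth 14.52 err [ 0.11 -0.52 -0.08] F [-0.4  1.8 -0.6] t 26.22
[(98.2, -0.034, np.float64(0.135), np.float64(0.18)), (89.3, -0.082, np.float64(0.074), np.float64(0.28)), (80.3, -0.013, np.float64(0.076), np.float64(0.32)), (71.3, -0.035, np.float64(0.084), np.float64(0.34))] F [-1.2  2.   1.7] z 146.49
27.6583
```

```bash
python3 - <<'E'
from h import *
ctrl.move_ptp([440,-75,185],down(np.pi/2)); ctrl.hold(.35)
s,im,d=snap("c1"); print(s["t"],[proj(cam("wrist",s),[*T[k],64]).round() for k in range(4)])
import h; h.T=h.T-[0,.5]
for k in range(4): print(k,hexang(s,im,k),hexang(s,im,k,th=.3))
o=[cv2.resize(ortho(s,im,k),(250,250)) for k in range(4)]
cv2.imwrite("pics/c1n.png",np.vstack([np.hstack(o[:2]),np.hstack(o[2:])]))
E
```

```text
28.6 [array([295., 172.]), array([365., 218.]), array([425., 147.]), array([353.,  92.])]
0 22.865604345901488 22.91819223941809
1 47.54140648297027 47.16698607486734
2 52.81097581576272 53.735893852700535
3 24.987949948576496 26.171461043103534
```

View pics/c1n.png

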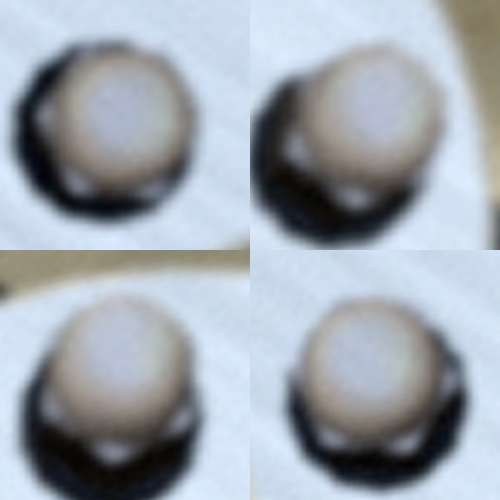

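The picture shows all four nuts turned by roughly 20 to 25°, at about 23°, 47°, 53° and 25.5°. So each one is about half way. Now round 2, starting carefully on nut 0.

```bash
cat >> h.py <<'E'
def rd(n=4):
    v=[]
    for i in range(n):
        ctrl.hold(.02); s=st(); v.append([s["wrist_torque"][2],s["tau"][5],s["q"][5],np.linalg.norm(s["force"][:2])])
    return np.mean(v,0)
def home(k,first=33,step=1.5,nmax=14,lim=.27):
    b=st(); q=b["q"].copy(); r0=rd(); print("base",r0.round(3))
    q[5]+=np.radians(first); ctrl.set_joints(q); tot=first; r=rd(); print(tot,(r-r0).round(3)[[0,1,3]],np.degrees(q[5]-r[2]).round(2))
    for i in range(nmax):
        q[5]+=np.radians(step); tot+=step; ctrl.set_joints(q); r=rd(); print(tot,(r-r0).round(3)[[0,1,3]],np.degrees(q[5]-r[2]).round(2))
        if r[0]-r0[0]>lim or r[1]-r0[1]>lim: return True
    return False
E
python3 - <<'E'
from h import *
hit,dep=insert(0,81.5)
if dep>12.5: print(home(0,nmax=5),st()["t"])
E
```

```text
nut0 yaw 81.5 hit False depth 14.69 err [-0.4  -0.26  0.13] F [-0.3  0.7  0.3] t 30.51
base [-0.001  0.002 -0.147  0.913]
33 [0.064 0.073 2.205] 0.09
34.5 [0.126 0.14  3.199] 0.06
36.0 [0.116 0.14  4.258] 0.05
37.5 [0.136 0.144 4.068] 0.05
39.0 [0.128 0.146 4.786] 0.05
40.5 [0.131 0.147 4.066] 0.05
False 32.8333
```

The slow steps give a clean torque signal of 0.13 to 0.15 N m. I'll carry on to the stop.

```bash
python3 - <<'E'
from h import *
s=st(); print(home(0,first=1,step=1.,nmax=10,lim=.09),st()["t"])
E
```

```text
base [0.161 0.146 0.559 5.3  ]
1 [ 0.008  0.018 -0.779] 0.04
2.0 [-0.019  0.015 -0.578] 0.01
3.0 [ 0.011  0.016 -0.373] 0.01
4.0 [-0.002  0.018 -0.605] -0.01
5.0 [ 0.016  0.018 -0.598] -0.01
6.0 [-0.023  0.019 -0.435] -0.01
7.0 [-0.01   0.02   0.016] -0.01
8.0 [ 0.002  0.021 -0.031] -0.01
9.0 [-0.004  0.022 -0.125] -0.01
10.0 [ 0.037  0.036 -0.54 ] -0.01
11.0 [ 0.02   0.047 -0.771] -0.01
False 36.3833
```

```bash
python3 - <<'E'
from h import *
print(home(0,first=1,step=1.,nmax=6,lim=.065),st()["t"])
E
```

```text
base [0.169 0.19  0.752 5.044]
1 [0.102 0.07  0.047] 0.03
2.0 [ 0.045  0.01  -0.101] 0.02
3.0 [0.089 0.09  0.044] 0.03
True 37.4
```

```bash
python3 - <<'E'
from h import *
print(yaw_of(st())); up(0)
ctrl.move_ptp([440,-75,185],down(np.pi/2)); ctrl.hold(.35)
s,im,d=snap("c2"); print(s["t"])
import h; h.T=h.T-[0,.5]
for k in range(4): print(k,hexang(s,im,k),hexang(s,im,k,th=.3))
P=cloud(cam("wrist",s),d); 
for n in("c1","c2"):
    s,im,d=load(n); P=cloud(cam("wrist",s),d); 
    m=(d>0)&(P[...,2]>165)&(P[...,2]<195)&(np.hypot(P[...,0]-440,P[...,1]+75)<75)&(P[...,1]>-60)
    w=np.linalg.svd(P[m][:,:2]-P[m][:,:2].mean(0),full_matrices=False)[2][0]; print(n,m.sum(),np.degrees(np.arctan2(w[1],w[0]))%180,yaw_of(s),P[m].mean(0))
E
```

```text
27.068302644794827
39.1833
0 46.02839933542699 44.50006863516619
1 47.381095070140304 46.858386477502165
2 53.413956832849465 53.97707995046137
3 25.400597999617105 26.438277674431273
c1 1805 90.14237966451057 90.07044550075942 [440.13801318 -36.5512539  181.42172687]
c2 1804 90.0685938534261 89.99992734015937 [439.87243058 -36.71863551 181.7504676 ]
```

Nut 0 now reads about 45°, roughly 60° of total turn, and torque rose from a plateau to 0.28 at the stop, so I take it as home. I'll do nuts 2, 1 and 3 the same way with a faster profile.

```bash
cat >> h.py <<'E'
def home2(first=36,lim=.235,tmax=58):
    q=st()["q"].copy(); q[5]+=np.radians(first); tot=first; ctrl.set_joints(q); L=[]
    while tot<62 and st()["t"]<tmax:
        r=rd(2); L.append((tot,*r[:2].round(3).tolist()))
        if r[1]>lim and r[0]>.17: print(L); return True
        step=2. if r[1]<.16 else 1.2
        q[5]+=np.radians(step); tot=round(tot+step,1); ctrl.set_joints(q)
    print(L); return False
E
python3 - <<'E'
from h import *
for k,a in ((2,52.5),(1,46)):
    hit,dep=insert(k,a)
    if dep<12.5: print("STOP"); break
    ok=home2(); print(k,ok,st()["t"])
    if not ok: break
    up(k)
E
```

```text
nut2 yaw 52.5 hit False depth 14.87 err [-0.62 -0.46  0.35] F [-0.3  0.4  0.5] t 41.57
[(36, 0.078, 0.091), (38.0, 0.143, 0.142), (40.0, 0.11, 0.146), (42.0, 0.127, 0.147), (44.0, 0.135, 0.149), (46.0, 0.174, 0.15), (48.0, 0.16, 0.166), (49.2, 0.19, 0.204), (50.4, 0.229, 0.275)]
2 True 44.5167
nut1 yaw 46.0 hit False depth 14.71 err [ 0.2   0.35 -0.05] F [0.2 0.5 0.2] t 47.27
[(36, 0.103, 0.088), (38.0, 0.154, 0.134), (40.0, 0.118, 0.144), (42.0, 0.174, 0.145), (44.0, 0.142, 0.147), (46.0, 0.166, 0.148), (48.0, 0.143, 0.15), (50.0, 0.132, 0.152), (52.0, 0.182, 0.212), (53.2, 0.24, 0.266)]
1 True 50.5083
```

```bash
python3 - <<'E'
from h import *
hit,dep=insert(3,84)
if dep>12.5:
    ok=home2(tmax=61); print(ok,st()["t"])
    if ok: up(3); ctrl.move_ptp([*T[3],185],down(np.radians(40))); print(st()["t"])
E
```

```text
nut3 yaw 84.0 hit False depth 14.62 err [ 0.09 -0.3  -0.02] F [-0.4 -0.3  0.8] t 53.67
[(36, 0.056, 0.085), (38.0, 0.168, 0.14), (40.0, 0.107, 0.143), (42.0, 0.129, 0.143), (44.0, 0.111, 0.143), (46.0, 0.164, 0.145), (48.0, 0.092, 0.147), (50.0, 0.152, 0.148), (52.0, 0.114, 0.15), (54.0, 0.168, 0.185), (55.2, 0.234, 0.242)]
True 57.1833
57.85
```

```bash
python3 - <<'E'
from h import *
x,y=553.8,-293.1; R=down(np.radians(180-33.1))
ctrl.move_ptp([x,y,172],R); ctrl.hold(.25); e=st(); print(e["eef_pos"],e["t"])
hit=ctrl.move_l([x,y,110],R,vel=100,threshold=15); s=st(); print(hit,s["eef_pos"],s["t"])
if not hit:
    hit=ctrl.move_l([x,y,101.7],R,vel=25,threshold=10); ctrl.hold(.1); s=st(); print(hit,s["eef_pos"],s["force"],s["t"])
E
```

```text
[ 553.94229006 -292.75712617  172.08476121] 60.1167
False [ 553.91508416 -292.98732189  109.87885989] 60.8833
False [ 554.0561197  -293.10863525  102.309991  ] [0.13535433 1.76712671 2.36735268] 61.4667
```

Force z went from about -3 N to +2.4 N, so the spanner is on the cup floor. I'll release, back off and check.

```bash
python3 - <<'E'
from h import *
ctrl.gripper_to(60); s=st(); x,y,_=s["eef_pos"]
ctrl.move_l([x,y,190],vel=200); print(st()["t"])
ctrl.move_ptp([573,-293,200],down(np.radians(165))); ctrl.hold(.2)
s,im,d=snap("end"); Q,r,a=barfit(s,d,(553,-293)); print(s["t"],r,a,np.percentile(Q[:,2],[5,50,95,100]))
t,_=optics.grab_frame("top"); cv2.imwrite("pics/endtop.png",t[:,:,::-1])
b=cv2.imread("pics/end.png"); cv2.imwrite("pics/fin.png",np.hstack([cv2.resize(t[90:282,120:420,::-1],(400,256)),cv2.resize(b,(341,256))]))
E
```

```text
62.5417
63.125 ((551.8594970703125, -292.8636779785156), (18.027198791503906, 114.85472869873047), 57.34114074707031) -32.8672826416312 [ 95.79179529  99.54553161 108.40905918 109.57082572]
```

View pics/fin.png

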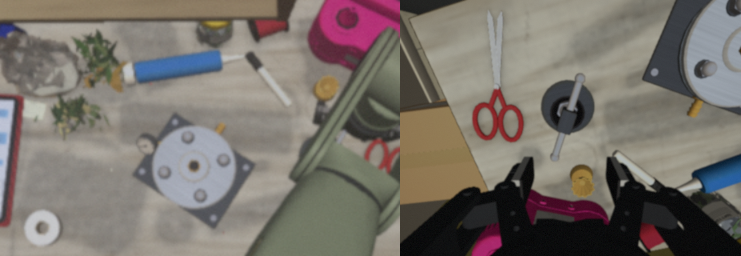

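The spanner is upright, with the same heights as at the start, and nothing else has moved. Handing in.

```bash
python3 -c "
from plant import ctrl
print(ctrl.finish_job())"
```

```text
the job is handed in; nothing more can be done
None
```

I tightened all four nuts clockwise in cross order, in two rounds, and put the spanner back in its stand. The job was handed in at about 63 s, and no verdict came back.

- **Round 1:** each nut turned about 20–25° by camera, a little under the roughly 30° asked. Added to the unknown finger-tight start, that should be close to half way.
- **Round 2:** each nut was turned in small steps until the torque climbed from a plateau of about 0.15–0.17 N m to 0.24–0.28 N m. That marks the stop and stays under the overtightening limit.
- **Spanner and surroundings:** the bar and hub heights match the starting ones to within about 0.6 mm, so the spanner stands upright and fully down. The final picture shows the things around the head where they were.

These checks were weak, disagreed or were skipped:

- **Torque in round 1:** it was too noisy to use while turning, so I went by angle and pictures instead.
- **First nut in round 2:** the camera put its hexagon about 18° from the spanner's final angle. Play of about 10°, wind-up and measuring error could explain that. The torque also dipped once, from 0.26 to 0.20 N m, before reaching 0.28.
- **Second nut in round 1:** the downward move stopped early, at 10 mm depth, on a brief force reading. It then slid fully on at 20 mm/s before I turned it.
- **Last three nuts:** I did not measure their final angles by camera, to save time. That they are home rests on the torque rise alone.

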